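# Set out the slide staining station

## Task

Set out the staining station: on the white board, stand the three small bottles upright, each centred on its own black disc, with the purple bottle on the disc next to the board's red end, the brown bottle on the disc farthest from it and the white bottle between the two. Lay the slide carton flat inside the white outline in the middle of the blue pad, lengthwise with it, and then lay the yellow cassette flat on the middle of the carton's top, lengthwise with the carton. Leave the blue and pink cassettes and the hand counter where they are, and let go of everything.

Things in the scene. Friction and masses are not known exactly. Their poses are not given: they have to be found in the camera images.
- bottle_board: fixed white board lying on the desk mat, 72 (x) x 218 (y) x 8 (z) mm, flat on top; origin at the centre of its underside (4.7 mm above the desk), its top 8 mm above the origin. Three black discs of 42 mm diameter, flush with the top, lie in a row at x = 0 and y = +68, 0 and -68 mm in its frame. A red band covers the board's end at +y (y = 95 to 109 mm). It may be turned any way round.
- carton_pad: fixed blue pad lying on the desk mat, 64 (x) x 114 (y) x 5 (z) mm, flat on top; origin at the centre of its underside (4.7 mm above the desk), its top 5 mm above the origin. A thin white outline, 47 x 97 mm, is centred on it, long side along y.
- purple_bottle: small round purple bottle with a white cap, standing upright; body 28 mm diameter up to 40 mm, cap 21 mm diameter up to 55 mm; origin at the centre of its underside, z up; about 60 g; grasp the body
- white_bottle: small round white bottle with a white cap, standing upright; body 33 mm diameter up to 49 mm, cap 24 mm diameter up to 66 mm; origin at the centre of its underside, z up; about 60 g; grasp the body
- brown_bottle: small round brown bottle with a black cap, standing upright; body 31 mm diameter up to 46 mm, cap 23 mm diameter up to 62 mm; origin at the centre of its underside, z up; about 60 g; grasp the body
- slide_carton: flat carton of glass slides, white on top with a brown band round its foot, 31 (x) x 81 (y) x 18 (z) mm; origin at the centre of its underside, z up; about 90 g; lies flat on the desk, grasp it across x
- yellow_cassette: flat yellow tissue cassette (with a red and white pattern on top), 28 (x) x 40 (y) x 6 (z) mm; origin at the centre of its underside, z up; 15 g; lies flat on the desk, grasp it across x with the fingertips
- blue_cassette: light blue tissue cassette of the same shape, 28 x 40 x 6 mm, origin at the centre of its underside; not to be moved
- pink_cassette: pink tissue cassette of the same shape, 28 x 40 x 6 mm, origin at the centre of its underside; not to be moved
- counter: round white hand tally counter, 54 x 46 x 33 mm, origin at the centre of its underside; not to be moved
There are look-alikes about, which are no part of the job. Leave any turquoise look-alike of the yellow_cassette alone.

How it is judged:
By the outcome, as a careful person would: the job done as asked, in the order asked, and still so for the second after the job is handed in, with the robot touching nothing.
It also fails if it takes over 125 s, if anything falls off the work surface, if the arm or the gripper's body presses on something with over 40 N, if the wrist force passes 120 N, or if a joint passes its speed limit or range.

## Robot

A 6-joint arm with a two-finger parallel gripper is mounted at the origin on a cart in front of the work surface, level with it; the furniture and walls round the work are solid. World frame = base frame: x ahead of the robot, y to its left, z up, the work surface at z = 0. Lengths are in mm, angles in degrees, forces in N, time in s.
With the tool pointing down it reaches from about 350 to 850 mm from the base axis. Payload 8.1 kg.
Tool frame: the origin (TCP) lies at the very end of the fingers, on their centre line; the grasp point (between the pads) lies 19 mm behind it; z points along the fingers, y is the line along which they close (so a half turn about z gives the same grasp; the last joint's range is limited). The gripper opens to 85 mm and grips with 20 to 120 N. Pads are 22 mm wide; open, the fingers measure 114 mm over their backs; the gripper's body (76 mm by 85 mm) begins 54 mm behind the grasp point. The pads swing forward as they close: fully open they stand 13 mm farther back than shut.
Start: joints at [63.461, 7.471, 85.268, -0, 87.261, -4.893], TCP at [221.305, 557.7, 231.292] pointing down, gripper open.
Joint ranges: [-169.43, 169.43], [-51.17, 129.36], [1.28, 143.12], [-76.62, 256.62], [0, 156.53], [-152.29, 152.29]. Speed limits (degrees/s): [136.94, 136.94, 159.86, 180, 180, 180].

## Interface

Orientations are given as [roll, pitch, yaw] about the fixed x, y, z axes, in that order (R = Rz(yaw) Ry(pitch) Rx(roll)).
In Python, from bench import sense, eyes, job, models gives the robot as it stands. The module is installed in compiled form; this text tells all that it offers.
- The arm moves only by the tool apply_moves, never from a script. Its argument "rows" is a list of rows, each a list of 6 numbers: the shift along the tool's x, y, z in mm, then the turn, a rotation vector about the tool's x, y, z in rad. In form: [[dx, dy, dz, rx, ry, rz], ...]. A call has exactly 5 rows; each row shifts and turns the commanded pose from where the row before left it, along the tool's axes as they then stand; what a row does not reach is not made up. A row lasts 1/8 s, in which the tool goes at most 62.5 mm and 10.7 degrees, less where a joint would pass 70% of its speed; a pose out of reach is approached as far as the arm can. A call is refused whole if a number of a shift passes 62.5 or a number of a turn 0.188, either way. A call with a gripper value outside its range is refused whole. "fingers" is the finger opening in mm, from 0 to 85.4, set as the call begins (left out, the last holds). The fingers move at their own pace and stop on an object; "grip_force" is the grip in N (left out, the last holds). Time passes only in rows, so rows that do not move let the fingers close, or fill a call up. It gives the time, the measured TCP pose, the force, the opening and the grip force at its end, in the units of the state.
- sense(): the state, without advancing time (a new reading comes with each control period).
- eyes.snapshot(name): name is "scene" or "side" or "wrist"; returns (picture, depth): 384x512x3 uint8, red, green, blue; 384x512 float32, mm along the optical axis (not along the pixel's ray), 0 where there is no reading.
- eyes.get_calibration(name): a dict with "intrinsics" (3x3 intrinsics, pixels), "D" ([k1, k2, p1, p2, k3] as OpenCV has them; the pictures are not rectified), "R" (3x3) and "t" (3): a world point X has camera coordinates R X + t; the wrist camera has in their place "mount" (4x4, takes a point from camera to tool coordinates, whose origin is the TCP and whose axes are the flange's). Camera axes: x right, y down, z forward; pixel columns grow to the right and rows downward; lengths in mm; the calibration is good to about 2 mm. A picture is of the moment at which its call begins: read the wrist's pose just before it. get_calibration takes no time and is no camera call.
- job.hand_in(): hands the job in; it is judged then, once.
Trained networks look in the newest picture that a camera, given by its name, has taken for a name from the list of things; names that differ only in an ending like _2 or _b are one class to them, and where a whole thing is asked for, a point or a joint stands for the part that bears it (a point fixed in the world has none). Each returns a list of dicts, best first, with "confidence" (0 to 1); they miss things now and then, are a little off and sometimes report something else, mostly with a low value. They report only what shows in the picture. A call takes as long as a camera call. They do not tell look-alikes from the thing itself.
- models.boxes_of(name, camera): "xyz" ([x, y, z] in mm, in world coordinates, good to about 4 mm: the middle of the surface that is visible of it).
- models.cut_out(name, camera): "pixels" (384x512 bool, what is visible of it).
- models.place_of(name, camera): "xyz" ([x, y, z] in mm, in world coordinates, good to about 4 mm: a listed point, or the origin of a listed thing).
The state is a dict: "time": time; "joint_pos": joint angles; "qd": joint speeds; "joint_efforts": joint torques, N m; "tool_pos": TCP position; "tcp_rot": TCP orientation; "ft_force": force on the tool from outside, world axes, zero at the start; "wrist_torque": the same for the moment, N m; "finger_gap": finger opening in mm; "grip_force": force on a finger pad.
Only numpy, scipy, OpenCV 4.12 (cv2) and the standard library are available. Lean on these libraries where they do the work, as an engineer would, in place of code of your own. Each camera call takes 0.05 s, during which the arm holds its last target. There are 200 camera calls.

## Working session

There is one attempt and no reset: what is moved stays moved. The work goes in short steps, Python scripts to look and compute and a tool call to move; the robot and the scene stay as the last step left them, time stands still between calls to the robot, and variables do not carry over. Pictures are saved under pics/ and viewed, at most 14 in all, crops included, and the job is handed in when it is done.

Besides the shell and the picture viewer there is one more tool, called as name(argument=value, ...), one argument or row to a line, values as JSON. apply_moves: Moves the arm, as the interface text tells. Its arguments: {"type":"object","properties":{"rows":{"type":"array"},"fingers":{"type":"number"},"grip_force":{"type":"number"}},"required":["rows"]}

```bash
mkdir -p pics; cat > h.py <<'E'
import numpy as np, cv2
from bench import sense, eyes, job, models
from scipy.spatial.transform import Rotation as Ro
def tool():
    s=sense(); return np.array(s['tool_pos']), Ro.from_euler('xyz',s['tcp_rot'],degrees=True).as_matrix()
def cloud(name,save=None):
    p,R=tool(); im,d=eyes.snapshot(name); c=eyes.get_calibration(name)
    if save: cv2.imwrite('pics/'+save,im[:,:,::-1])
    K=np.array(c['intrinsics']);D=np.array(c['D'])
    v,u=np.mgrid[:384,:512]
    n=cv2.undistortPoints(np.stack([u,v],-1).reshape(-1,1,2).astype(np.float32),K,D).reshape(384,512,2)
    P=np.dstack([n[...,0]*d,n[...,1]*d,d]).astype(float)
    if 'mount' in c:
        M=np.array(c['mount']); P=P@M[:3,:3].T+M[:3,3]; W=P@R.T+p
    else:
        W=(P-np.array(c['t']))@np.array(c['R'])
    W[d==0]=np.nan
    return im,W
E
python3 - <<'E'
from h import *
print(sense())
for n in('scene','side'):
    im,W=cloud(n,n+'0.png')
    for k in('bottle_board','carton_pad','purple_bottle','white_bottle','brown_bottle','slide_carton','yellow_cassette','blue_cassette','pink_cassette','counter'):
        print(n,k,[(np.round(r['xyz']).tolist(),round(r['confidence'],2)) for r in models.place_of(k,n)])
E
```

```text
{'time': 0.0, 'joint_pos': array([ 6.34616870e+01,  7.51616306e+00,  8.53291098e+01,  3.85756711e-04,
        8.72630009e+01, -4.89477786e+00]), 'qd': array([-0.04598087, -0.05171212,  0.05711275, -0.06759458,  0.01165847,
       -0.0440806 ]), 'joint_efforts': array([-3.25373803e-04, -5.69391775e+01, -5.00553989e+01, -3.15218795e-04,
        1.47455628e-02,  1.25899948e-05]), 'tool_pos': array([221.04193916, 557.19926697, 230.23507647]), 'tcp_rot': array([-1.79892154e+02, -9.62245285e-03,  1.58356437e+02]), 'ft_force': array([ 0.43067297,  0.61503115, -0.30845891]), 'wrist_torque': array([ 0.00933165,  0.01786913, -0.03873631]), 'grip_force': 0.0, 'finger_gap': 85.24756509513391}
scene bottle_board [([489.0, 145.0, 8.0], 0.97)]
scene carton_pad [([487.0, 376.0, 5.0], 0.51)]
scene purple_bottle [([431.0, -54.0, 0.0], 0.65), ([620.0, -153.0, -1.0], 0.42), ([531.0, -35.0, -0.0], 0.38)]
scene white_bottle [([619.0, -149.0, 1.0], 0.65)]
scene brown_bottle [([432.0, -162.0, -2.0], 0.74)]
scene slide_carton [([529.0, -38.0, 1.0], 0.63)]
scene yellow_cassette [([620.0, -246.0, -3.0], 0.67), ([487.0, 146.0, 9.0], 0.42), ([530.0, -256.0, 2.0], 0.41)]
scene blue_cassette [([523.0, -151.0, -2.0], 0.54)]
scene pink_cassette []
scene counter [([436.0, -247.0, 1.0], 0.71)]
side bottle_board [([496.0, 149.0, 7.0], 0.74), ([621.0, -150.0, 3.0], 0.73)]
side carton_pad [([484.0, 376.0, 10.0], 0.84)]
side purple_bottle [([433.0, -54.0, -2.0], 0.6)]
side white_bottle [([622.0, -152.0, 2.0], 0.53), ([438.0, -246.0, 2.0], 0.36)]
side brown_bottle [([534.0, -36.0, 0.0], 0.75), ([428.0, -159.0, -5.0], 0.49)]
side slide_carton [([529.0, -38.0, 3.0], 0.62)]
side yellow_cassette [([534.0, -250.0, -1.0], 0.64), ([618.0, -245.0, -2.0], 0.63), ([437.0, -247.0, 2.0], 0.24)]
side blue_cassette []
side pink_cassette [([632.0, -48.0, -1.0], 0.66)]
side counter [([439.0, -248.0, 0.0], 0.56)]
```

View pics/scene0.png

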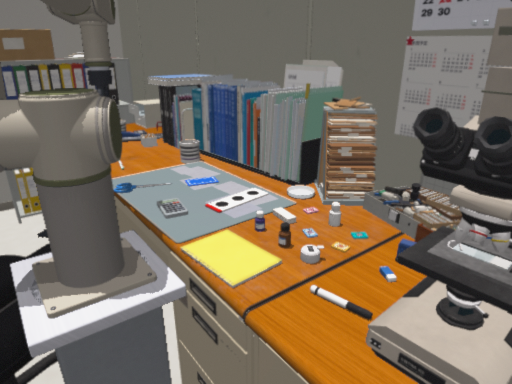

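View pics/side0.png

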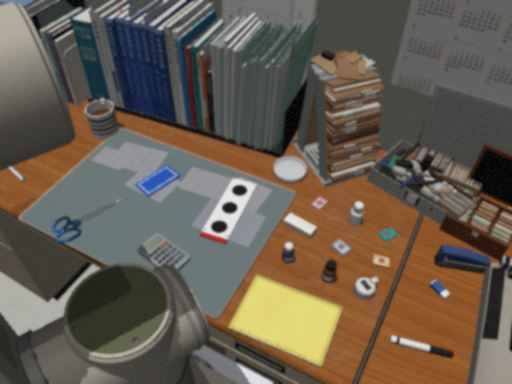

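The side view shows the board with its red end near pixel (215,238), the pad at (157,181), purple at (288,252), brown at (330,270), white at (357,212), the carton at (300,225), yellow at (381,260) and turquoise at (389,234). Next I measure from the side cloud and work out the wrist camera's placement.

```bash
python3 - <<'E'
from h import *
c=eyes.get_calibration('wrist'); print(np.round(c['mount'],2).tolist(), np.round(c['intrinsics'],0).tolist())
for cam in('side','scene'):
    im,W=cloud(cam)
    hsv=cv2.cvtColor(im,cv2.COLOR_RGB2HSV); gray=hsv[...,2].astype(int); sat=hsv[...,1].astype(int); x,y,z=W[...,0],W[...,1],W[...,2]
    def near(cx,cy,r): return np.hypot(x-cx,y-cy)<r
    def rep(n,m):
        P=W[m]; 
        if len(P)<4: print(n,len(P));return
        (cx,cy),(a,b),t=cv2.minAreaRect(P[:,:2].astype(np.float32))
        print(cam,n,len(P),'med',np.round(np.median(P,0),1),'rect',np.round([cx,cy,a,b,t],1))
    rep('board',near(489,147,130)&(z>8)&(z<22)&(gray>190)&(sat<40))
    for k in range(3): pass
    m=near(489,147,110)&(z>8)&(z<22)&(gray<60)
    n,l,s,ce=cv2.connectedComponentsWithStats(m.astype(np.uint8))
    for i in range(1,n):
        if s[i,4]>20: rep('disc',l==i)
    rep('red',near(489,147,140)&(hsv[...,0]<8)&(sat>150)&(z<25)&(z>8))
    rep('pad',near(486,376,75)&(hsv[...,0]>100)&(hsv[...,0]<130)&(sat>120))
    rep('cartontop',near(529,-37,55)&(z>13)&(z<23))
    for n,p,h in(('purple',(431,-54),50),('brown',(432,-161),57),('white',(620,-150),61)):
        rep(n+' cap',near(*p,35)&(z>h)); rep(n,near(*p,35)&(z>12))
    rep('counter',near(438,-247,40)&(z>6))
    for n,p in(('yel',(532,-253)),('turq',(620,-246)),('blue',(523,-151)),('pink',(632,-48))): rep(n,near(*p,30)&(z>3.5))
E
```

```text
[[0.0, -0.96, -0.26, 66.35], [1.0, 0.0, -0.0, -0.43], [0.0, -0.26, 0.96, -143.51], [0.0, 0.0, 0.0, 1.0]] [[281.0, 0.0, 252.0], [0.0, 281.0, 186.0], [0.0, 0.0, 1.0]]
side board 1001 med [491.1 146.   12.4] rect [498.7 147.2 205.5  71.5   8.2]
side disc 73 med [561.3 157.3  13.1] rect [561.5 156.9  29.6  27.1  30.5]
side disc 83 med [494.2 147.1  13. ] rect [493.4 147.4  28.6  31.1  30.4]
side disc 97 med [426.8 136.7  12.6] rect [427.7 137.8  30.2  29.9  72.3]
side red 74 med [389.2 130.   13. ] rect [390.4 130.8  11.   66.5   6.6]
side pad 484 med [484.4 373.5   9.4] rect [488.5 374.   63.8 118.   74.2]
side cartontop 317 med [531.8 -39.3  17.2] rect [532.5 -38.7  80.7  32.4  83.6]
side purple cap 53 med [428.9 -54.6  54.1] rect [429.4 -53.9  17.7  19.6  44.6]
side purple 175 med [423.1 -56.4  35.9] rect [426.3 -55.   22.7  27.4  12.9]
side brown cap 78 med [ 425.3 -158.6   62.3] rect [ 425.8 -158.6   21.6   20.5   23.6]
side brown 249 med [ 418.5 -160.4   41.6] rect [ 424.  -159.4   26.6   30.9   18.3]
side white cap 61 med [ 618.2 -153.8   65.5] rect [ 618.2 -154.    22.6   21.3   
[... 1020 characters left out ...]
5.4 -160.8   18.2   19.5   15.2]
scene brown 231 med [ 419.2 -167.7   38.5] rect [ 423.1 -162.6   24.    30.5   50.2]
scene white cap 30 med [ 617.8 -156.4   65. ] rect [ 619.8 -154.1   20.    21.5   66.8]
scene white 212 med [ 612.4 -161.1   39. ] rect [ 618.8 -157.3   26.7   32.9   70.8]
scene counter 303 med [ 424.1 -255.    25.4] rect [ 432.6 -246.7   48.9   43.7    6.5]
scene yel 98 med [ 531.3 -255.7    5.1] rect [ 532.  -255.7   30.9   39.1   11.4]
scene turq 89 med [ 620.8 -245.9    5.3] rect [ 620.7 -245.1   32.3   40.1   55.8]
scene blue 82 med [ 522.6 -155.3    5.4] rect [ 522.7 -153.4   41.2   27.9   68.7]
scene pink 56 med [630.9 -50.7   5.5] rect [630.4 -50.5  28.4  42.   82.2]
```

apply_moves(
  rows=[
    [-40, -50, -15, 0, 0, 0.187],
    [-40, -50, -15, 0, 0, 0.187],
    [-40, -50, -15, 0, 0, 0.187],
    [-30, -50, -15, 0, 0, 0.187],
    [0, -50, -15, 0, 0, 0.187],
  ],
)

```text
time: 1.82
tool_pos: [173.5, 301.0, 304.5]
tcp_rot: [179.9, -0.0, 104.2]
ft_force: [0.2, 1.8, 0.4]
finger_gap: 85.3
grip_force: 0.0
```

apply_moves(
  rows=[
    [-20, 55, -10, 0, 0, 0.125],
    [-20, 60, -20, 0, 0, 0.123],
    [-20, 60, -20, 0, 0, 0],
    [-20, 60, -20, 0, 0, 0],
    [-20, 50, -10, 0, 0, 0],
  ],
)

```text
time: 2.45
tool_pos: [456.0, 229.7, 381.9]
tcp_rot: [179.9, -0.0, 90.5]
ft_force: [-0.4, 1.1, -0.1]
finger_gap: 85.3
grip_force: 0.0
```

apply_moves(
  rows=[
    [0, 20, 0, 0, 0, 0],
    [0, 0, 0, 0, 0, 0],
    [0, 0, 0, 0, 0, 0],
    [0, 0, 0, 0, 0, 0],
    [0, 0, 0, 0, 0, 0],
  ],
)

```text
time: 3.08
tool_pos: [473.2, 231.1, 381.0]
tcp_rot: [180.0, -0.0, 90.6]
ft_force: [0.1, -0.0, 0.6]
finger_gap: 85.7
grip_force: 0.0
```

```bash
cat >> h.py <<'E'
def rep(n,W,m):
    P=W[m]
    P=P[~np.isnan(P[:,0])]
    if len(P)<4: print(n,len(P));return
    # rectangle robust to the noise: from 2..98% trimmed
    (cx,cy),(a,b),t=cv2.minAreaRect(P[:,:2].astype(np.float32))
    mu=P[:,:2].mean(0); C=np.cov(P[:,:2].T); w,v=np.linalg.eigh(C); 
    print(n,len(P),'mean',np.round(P.mean(0),1),'rect',np.round([cx,cy,a,b,t],1),'long axis deg',round(np.degrees(np.arctan2(v[1,1],v[0,1])),1),'sd*sqrt12',np.round(np.sqrt(12*w),1))
E
python3 - <<'E'
from h import *
print(tool()[0], sense()['tcp_rot'])
im,W=cloud('wrist','w1.png')
hsv=cv2.cvtColor(im,cv2.COLOR_RGB2HSV); gray=hsv[...,2].astype(int); sat=hsv[...,1].astype(int); x,y,z=W[...,0],W[...,1],W[...,2]
def near(cx,cy,r): return np.hypot(x-cx,y-cy)<r
rep('boardall',W,near(494,147,125)&(z>8.5)&(z<22))
m=near(494,147,100)&(z>8)&(z<22)&(gray<60)
n,l,s,ce=cv2.connectedComponentsWithStats(m.astype(np.uint8))
for i in range(1,n):
    if s[i,4]>60: rep('disc',W,l==i)
rep('red',W,near(494,147,140)&(hsv[...,0]<8)&(sat>150)&(z<25)&(z>5))
rep('pad',W,near(486,374,75)&(hsv[...,0]>100)&(hsv[...,0]<130)&(sat>120))
rep('padz',W,near(486,374,75)&(z>7))
rep('mat',W,near(486,270,30))
rep('carton',W,near(529,-37,55)&(z>13)&(z<23))
for n,p,h in(('purple',(427,-54),49),('brown',(426,-160),57),('white',(620,-154),61)):
    rep(n+' cap',W,near(*p,35)&(z>h)); rep(n,W,near(*p,35)&(z>12))
for n,p in(('yel',(532,-253)),('turq',(620,-246)),('blue',(523,-151)),('pink',(632,-48))): rep(n,W,near(*p,30)&(z>3.5))
E
```

```text
[473.15700872 231.12951172 380.98068445] [ 1.79963163e+02 -1.42344309e-02  9.06291460e+01]
boardall 4160 mean [493.4 148.7  13.8] rect [499.7 136.3 231.5 115.   13.2] long axis deg -171.8 sd*sqrt12 [ 72.2 217.3]
disc 340 mean [561.1 157.3  14.1] rect [560.8 156.8  39.1  38.7  50. ] long axis deg 90.2 sd*sqrt12 [34.6 35.1]
disc 335 mean [493.5 147.8  14. ] rect [493.6 147.1  38.   38.2   1.6] long axis deg 96.5 sd*sqrt12 [34.6 34.7]
disc 315 mean [426.2 137.8  14.3] rect [425.9 137.9  38.7  38.6  18.2] long axis deg 63.7 sd*sqrt12 [33.8 34.4]
red 146 mean [391.  137.9  14.2] rect [391.4 134.1   9.6  68.3   8.1] long axis deg 98.2 sd*sqrt12 [ 9.1 68. ]
pad 2167 mean [486.8 375.8  10.5] rect [486.4 376.1  64.1 114.4  74.9] long axis deg 165.5 sd*sqrt12 [ 61.7 110.4]
padz 2672 mean [487.2 376.2  10.4] rect [489.5 373.2 142.7 136.7  85.7] long axis deg 166.0 sd*sqrt12 [ 70.  113.8]
mat 9208 mean [488.8 248.9 429. ] rect [486.  269.4  58.4  58.7   0.7] long axis deg -171.9 sd*sqrt12 [30.8 34.8]
carton 527 mean [533.  -34.   18.3] rect [533.2 -35.8  82.5  30.7  82.8] long axis deg 83.1 sd*sqrt12 [31.2 83.2]
purple cap 77 mean [430.7 -49.3  54.7] rect [430.7 -49.2  15.3  18.1  88.1] long axis deg 177.2 sd*sqrt12 [15.7 17.8]
purple 234 mean [431.2 -45.5  38.7] rect [430.9 -48.8  23.3  26.   85.1] long axis deg 169.5 sd*sqrt12 [18.5 23.5]
brown cap 0
brown 0
white cap 0
white 41 mean [ 624.9 -137.9   18.1] rect [ 626.1 -139.2    6.    26.1   73.4] long axis deg 165.8 sd*sqrt12 [ 5.2 23.4]
yel 0
turq 0
blue 0
pink 218 mean [631.2 -47.6   6.7] rect [632.5 -48.4  29.4  39.   81.9] long axis deg 168.2 sd*sqrt12 [29.4 40.2]
```

View pics/w1.png

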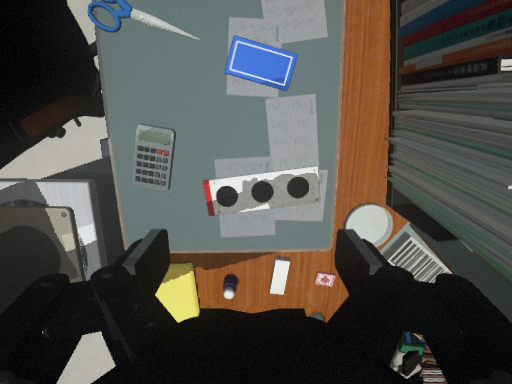

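The wrist picture shows the board at about (262,190) with its red end on the left (208,198), the pad at (262,62), purple at (230,287), the carton at (281,277) and pink at (325,280). I'll move on to the right-hand area.

apply_moves(
  rows=[
    [-60, 10, 15, 0, 0, 0],
    [-60, 10, 15, 0, 0, 0],
    [-60, 10, 15, 0, 0, 0],
    [-60, 10, 15, 0, 0, 0],
    [-60, 10, 20, 0, 0, 0],
  ],
)

```text
time: 3.75
tool_pos: [526.6, -68.5, 301.5]
tcp_rot: [179.9, 0.0, 90.6]
ft_force: [1.2, 0.8, -0.5]
finger_gap: 85.3
grip_force: 0.0
```

apply_moves(
  rows=[
    [-10, 2, 0, 0, 0, 0],
    [0, 0, 0, 0, 0, 0],
    [0, 0, 0, 0, 0, 0],
    [0, 0, 0, 0, 0, 0],
    [0, 0, 0, 0, 0, 0],
  ],
)

```text
time: 4.38
tool_pos: [528.7, -75.7, 301.7]
tcp_rot: [180.0, 0.0, 90.7]
ft_force: [-0.6, 0.5, -0.0]
finger_gap: 85.1
grip_force: 0.0
```

```bash
cat > right.py <<'E'
from h import *
import sys
print(tool()[0], sense()['tcp_rot'])
im,W=cloud('wrist',sys.argv[1])
x,y,z=W[...,0],W[...,1],W[...,2]
def near(cx,cy,r): return np.hypot(x-cx,y-cy)<r
rep('desk',W,near(575,-100,20)&(z<10))
rep('carton',W,near(531,-37,55)&(z>13)&(z<23))
for n,p,h in(('purple',(430,-53),51),('brown',(426,-160),58),('white',(620,-154),62)):
    rep(n+' cap',W,near(*p,35)&(z>h)); rep(n,W,near(*p,35)&(z>5))
for n,p in(('yel',(532,-253)),('turq',(620,-246)),('blue',(523,-151)),('pink',(632,-48))): rep(n,W,near(*p,32)&(z>3.7)&(z<12))
rep('counter',W,near(436,-247,40)&(z>6))
E
python3 right.py w2.png
```

```text
[528.70405388 -75.73995904 301.6551168 ] [1.79957903e+02 5.57058494e-03 9.06640430e+01]
desk 472 mean [574.9 -99.8   1. ] rect [574.7 -99.7  38.9  38.2   1.9] long axis deg -176.8 sd*sqrt12 [34.3 35. ]
carton 1101 mean [533.  -35.2  18.3] rect [532.9 -36.1  80.9  30.5  83. ] long axis deg 82.8 sd*sqrt12 [30.2 80.8]
purple cap 1261 mean [455.8 -63.1 330.7] rect [440.7 -58.6  19.7  43.7  53.3] long axis deg 154.9 sd*sqrt12 [ 7.7 38.6]
purple 1461 mean [453.4 -61.2 289.7] rect [438.1 -57.8  27.   46.6  46.5] long axis deg 148.8 sd*sqrt12 [12.2 45.5]
brown cap 189 mean [ 428.9 -158.1   62.2] rect [ 428.1 -158.6   22.4   21.9    2.3] long axis deg 141.0 sd*sqrt12 [20.1 20.2]
brown 476 mean [ 431.1 -153.8   44.8] rect [ 429.1 -157.5   25.8   30.5   51.8] long axis deg 140.6 sd*sqrt12 [22.8 26.4]
white cap 210 mean [ 621.3 -152.2   66.1] rect [ 621.6 -152.4   23.4   22.6    3.2] long axis deg -159.3 sd*sqrt12 [20.8 21.4]
white 552 mean [ 618.2 -147.5   47.6] rect [ 620.8 -150.5   32.8   27.4   17.9] long axis deg -149.3 sd*sqrt12 [24.3 28.8]
yel 334 mean [ 531.9 -253.1    6.7] rect [ 532.1 -254.1   28.4   40.    12.8] long axis deg 103.8 sd*sqrt12 [28.6 40.1]
turq 342 mean [ 620.6 -243.     6.5] rect [ 620.5 -243.2   28.9   40.    56.2] long axis deg 148.1 sd*sqrt12 [28.6 40.4]
blue 410 mean [ 523.6 -152.8    6.8] rect [ 523.5 -153.3   40.6   28.5   68.2] long axis deg 69.0 sd*sqrt12 [28.6 40.7]
pink 487 mean [632.  -48.2   6.6] rect [632.2 -48.3  28.7  41.1  79.4] long axis deg 171.0 sd*sqrt12 [28.8 40.8]
counter 703 mean [ 436.7 -240.4   26.8] rect [ 436.9 -242.9   43.8   52.6   84.6] long axis deg 138.5 sd*sqrt12 [40.3 45.9]
```

View pics/w2.png

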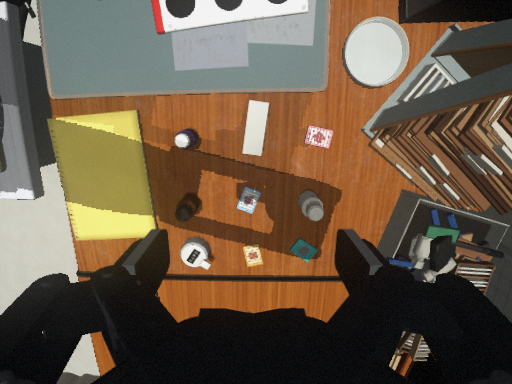

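The picture shows purple at (185,140), brown at (187,207), white at (311,205), the carton at (256,127), yellow at (253,256) and turquoise at (304,249). I'll take all the bottles at tool yaw 180.

apply_moves(
  rows=[
    [0, 0, 25, 0, 0, -0.187],
    [0, 0, 25, 0, 0, -0.187],
    [0, 0, 25, 0, 0, -0.187],
    [0, 0, 25, 0, 0, -0.187],
    [0, 0, 25, 0, 0, -0.187],
  ],
)

```text
time: 5.05
tool_pos: [528.6, -76.4, 175.5]
tcp_rot: [180.0, 0.0, 144.5]
ft_force: [0.3, 0.6, -0.5]
finger_gap: 85.2
grip_force: 0.0
```

apply_moves(
  rows=[
    [0, 0, 20, 0, 0, -0.187],
    [0, 0, 10, 0, 0, -0.187],
    [0, 0, 0, 0, 0, -0.187],
    [0, 0, 0, 0, 0, -0.063],
    [0, 0, 0, 0, 0, 0],
  ],
)

```text
time: 5.68
tool_pos: [528.6, -76.5, 146.3]
tcp_rot: [-180.0, 0.0, 179.9]
ft_force: [0.4, -0.2, -0.9]
finger_gap: 85.4
grip_force: 0.0
```

```bash
python3 - <<'E'
from h import *
print(tool()[0], sense()['tcp_rot'])
im,W=cloud('wrist','w3.png')
x,y,z=W[...,0],W[...,1],W[...,2]
for n,p,h in(('purple',(430,-53),51),('brown',(426,-160),58),('white',(620,-154),62)):
    m=(np.hypot(x-p[0],y-p[1])<30)&(z<75)
    rep(n+' cap',W,m&(z>h)); rep(n,W,m&(z>5))
E
```

```text
[528.59270202 -76.47352857 146.28917601] [-1.79995693e+02  3.62525649e-03  1.79890409e+02]
purple cap 568 mean [431.  -52.4  55.2] rect [430.8 -52.2  20.4  20.1  46.7] long axis deg 120.4 sd*sqrt12 [17.8 18.1]
purple 961 mean [433.  -54.1  46.2] rect [431.9 -53.4  28.1  24.9  52. ] long axis deg 60.0 sd*sqrt12 [22.4 23.5]
brown cap 703 mean [ 428.  -157.8   62.2] rect [ 427.9 -158.4   21.7   22.4   85.6] long axis deg 143.6 sd*sqrt12 [19.2 19.8]
brown 1526 mean [ 429.7 -153.6   47.9] rect [ 428.9 -156.3   26.7   30.9   62.8] long axis deg 153.7 sd*sqrt12 [23.2 26. ]
white cap 447 mean [ 620.2 -151.8   65.9] rect [ 621.4 -152.    21.9   21.8   61.9] long axis deg -175.3 sd*sqrt12 [19.8 20.5]
white 1438 mean [ 614.6 -148.5   44.5] rect [ 618.5 -151.3   32.5   27.8   70.8] long axis deg 47.0 sd*sqrt12 [22. 27.]
```

apply_moves(
  rows=[
    [33, 8, 0, 0, 0, 0],
    [33, 8, 0, 0, 0, 0],
    [32, 8, 0, 0, 0, 0],
    [0, 0, 30, 0, 0, 0],
    [0, 0, 40, 0, 0, 0],
  ],
  fingers=60,
  grip_force=30,
)

```text
time: 6.35
tool_pos: [432.0, -52.7, 77.2]
tcp_rot: [-179.9, 0.3, 179.8]
ft_force: [0.3, 0.7, -0.3]
finger_gap: 59.9
grip_force: 0.0
```

apply_moves(
  rows=[
    [0, 0, 30, 0, 0, 0],
    [0, 0, 25, 0, 0, 0],
    [0, 0, 13, 0, 0, 0],
    [0, 0, 0, 0, 0, 0],
    [0, 0, 0, 0, 0, 0],
  ],
)

```text
time: 6.98
tool_pos: [431.5, -52.8, 9.3]
tcp_rot: [-180.0, 0.1, 179.9]
ft_force: [-0.0, -0.4, 1.4]
finger_gap: 60.2
grip_force: 0.0
```

apply_moves(
  rows=[
    [0, 0, 0, 0, 0, 0],
    [0, 0, 0, 0, 0, 0],
    [0, 0, 0, 0, 0, 0],
    [0, 0, 0, 0, 0, 0],
    [0, 0, 0, 0, 0, 0],
  ],
  fingers=15,
)

```text
time: 7.6
tool_pos: [431.3, -52.7, 9.1]
tcp_rot: [-180.0, 0.1, 179.9]
ft_force: [-1.5, 0.2, 6.1]
finger_gap: 27.3
grip_force: 29.2
```

apply_moves(
  rows=[
    [0, 0, -20, 0, 0, 0],
    [0, 10, -40, 0, 0, 0],
    [1, 40, -40, 0, 0, 0],
    [1, 50, -10, 0, 0, 0],
    [1, 50, 0, 0, 0, 0],
  ],
)

```text
time: 8.22
tool_pos: [429.0, 98.9, 120.2]
tcp_rot: [180.0, 0.2, 179.8]
ft_force: [0.9, -0.1, -1.0]
finger_gap: 26.8
grip_force: 29.7
```

apply_moves(
  rows=[
    [2, 40, 0, 0, 0, 0],
    [0, 0, 0, 0, 0, 0],
    [0, 0, 0, 0, 0, 0],
    [0, 0, 0, 0, 0, 0],
    [0, 0, 0, 0, 0, 0],
  ],
)

```text
time: 8.85
tool_pos: [426.1, 136.6, 118.2]
tcp_rot: [-180.0, -0.0, 179.8]
ft_force: [0.2, -0.3, -1.0]
finger_gap: 26.8
grip_force: 29.9
```

```bash
cat > board.py <<'E'
from h import *
import sys
s=sense();print(s['tool_pos'], s['tcp_rot'],s['finger_gap'],s['grip_force'])
im,W=cloud('wrist',sys.argv[1])
hsv=cv2.cvtColor(im,cv2.COLOR_RGB2HSV); gray=hsv[...,2].astype(int); x,y,z=W[...,0],W[...,1],W[...,2]
for p in((426,138),(493.5,147.5),(561,157)):
    near=np.hypot(x-p[0],y-p[1])<30
    rep('disc',W,near&(z>6)&(z<20)&(gray<70)); rep('bottle',W,near&(z>17)&(z<90));
    if (near&(z>60)&(z<90)).sum()>50: rep('cap',W,near&(z>np.nanmax(z[near&(z<90)])-5)&(z<90))
rep('red',W,(np.hypot(x-391,y-133)<45)&(hsv[...,0]<8)&(hsv[...,1]>150)&(z<25)&(z>5))
E
python3 board.py w4.png
```

```text
[426.07619841 136.59352327 118.20274564] [-1.79992426e+02 -3.03973555e-04  1.79807725e+02] 26.785555936160595 29.860365092754364
disc 1522 mean [426.2 137.9  14. ] rect [426.8 137.8  40.4  42.   76.1] long axis deg 113.8 sd*sqrt12 [35.4 35.6]
bottle 0
disc 0
bottle 0
disc 506 mean [553.5 156.2  13.9] rect [552.2 155.4  22.9  38.1   6.9] long axis deg 102.4 sd*sqrt12 [19.2 35.8]
bottle 0
red 861 mean [390.3 138.7  13.8] rect [390.4 138.5  11.5  59.9   7.6] long axis deg 97.9 sd*sqrt12 [11.2 59.1]
```

View pics/w4.png

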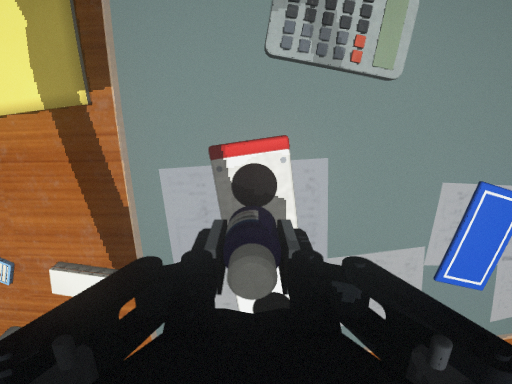

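The held bottle shows at (253,255). The purple disc, next to the red band (250,147), is at (254,184), which is consistent with (426.2,137.9). I'll lower it.

apply_moves(
  rows=[
    [0, 1.3, 30, 0, 0, 0],
    [0, 0, 30, 0, 0, 0],
    [0, 0, 20, 0, 0, 0],
    [0, 0, 10, 0, 0, 0],
    [0, 0, 4, 0, 0, 0],
  ],
)

```text
time: 9.52
tool_pos: [425.9, 138.5, 24.0]
tcp_rot: [-180.0, -0.0, 179.9]
ft_force: [0.4, 0.7, -0.9]
finger_gap: 27.1
grip_force: 29.9
```

apply_moves(
  rows=[
    [0, 0, 1.5, 0, 0, 0],
    [0, 0, 0, 0, 0, 0],
    [0, 0, 0, 0, 0, 0],
    [0, 0, 0, 0, 0, 0],
    [0, 0, 0, 0, 0, 0],
  ],
)

```text
time: 10.15
tool_pos: [426.1, 138.8, 22.9]
tcp_rot: [180.0, 0.0, 179.9]
ft_force: [-0.6, -0.2, -1.5]
finger_gap: 27.0
grip_force: 29.9
```

apply_moves(
  rows=[
    [0, -0.7, 0.8, 0, 0, 0],
    [0, 0, 0.4, 0, 0, 0],
    [0, 0, 0, 0, 0, 0],
    [0, 0, 0, 0, 0, 0],
    [0, 0, 0, 0, 0, 0],
  ],
)

```text
time: 10.78
tool_pos: [426.0, 138.1, 21.9]
tcp_rot: [-180.0, 0.0, 179.9]
ft_force: [-2.4, -0.4, 5.5]
finger_gap: 27.2
grip_force: 30.4
```

apply_moves(
  rows=[
    [0, 0, 0, 0, 0, 0],
    [0, 0, 0, 0, 0, 0],
    [0, 0, 0, 0, 0, 0],
    [0, 0, -20, 0, 0, 0],
    [0, 0, -40, 0, 0, 0],
  ],
  fingers=56,
)

```text
time: 11.4
tool_pos: [424.0, 137.7, 80.3]
tcp_rot: [-179.9, -0.3, 179.9]
ft_force: [0.1, 1.5, 0.4]
finger_gap: 55.5
grip_force: 0.0
```

apply_moves(
  rows=[
    [0, 0, -40, 0, 0, 0],
    [0, -55, 0, 0, 0, 0],
    [0, -60, 0, 0, 0, 0],
    [0, -60, 0, 0, 0, 0],
    [0, -60, 0, 0, 0, 0],
  ],
)

```text
time: 12.02
tool_pos: [425.4, -98.7, 121.8]
tcp_rot: [-180.0, 0.1, 179.9]
ft_force: [1.0, 0.3, -0.2]
finger_gap: 56.1
grip_force: 0.0
```

apply_moves(
  rows=[
    [-2, -60, 0, 0, 0, 0],
    [0, 0, 0, 0, 0, 0],
    [0, 0, 0, 0, 0, 0],
    [0, 0, 0, 0, 0, 0],
    [0, 0, 0, 0, 0, 0],
  ],
  fingers=60,
)

```text
time: 12.65
tool_pos: [427.6, -155.8, 121.5]
tcp_rot: [180.0, -0.0, -180.0]
ft_force: [-0.3, 0.5, 0.8]
finger_gap: 60.1
grip_force: 0.0
```

```bash
python3 - <<'E'
from h import *
print(tool()[0], sense()['tcp_rot'])
im,W=cloud('wrist','w5.png')
x,y,z=W[...,0],W[...,1],W[...,2]
for n,p,h in(('purple',(426,138),62),('brown',(428,-158),58),('white',(620,-154),62)):
    m=(np.hypot(x-p[0],y-p[1])<30)&(z<75)
    rep(n+' cap',W,m&(z>h)); rep(n,W,m&(z>5))
E
```

```text
[ 427.56004436 -155.7700266   121.46606933] [ 1.79994155e+02 -2.16889810e-03 -1.79980780e+02]
purple cap 0
purple 0
brown cap 676 mean [ 426.6 -159.1   62.1] rect [ 427.5 -159.2   22.2   22.6   11.9] long axis deg -155.8 sd*sqrt12 [19.5 19.8]
brown 1350 mean [ 422.3 -159.    49.1] rect [ 4.253e+02 -1.592e+02  2.690e+01  2.970e+01  2.000e-01] long axis deg 84.3 sd*sqrt12 [23.8 25.4]
white cap 0
white 0
```

apply_moves(
  rows=[
    [0, -3, 30, 0, 0, 0],
    [0, 0, 35, 0, 0, 0],
    [0, 0, 30, 0, 0, 0],
    [0, 0, 17, 0, 0, 0],
    [0, 0, 0, 0, 0, 0],
  ],
)

```text
time: 13.32
tool_pos: [426.5, -159.1, 8.6]
tcp_rot: [179.9, -0.1, 179.9]
ft_force: [0.4, 0.4, 0.8]
finger_gap: 60.0
grip_force: 0.0
```

apply_moves(
  rows=[
    [0, 0, 0, 0, 0, 0],
    [0, 0, 0, 0, 0, 0],
    [0, 0, 0, 0, 0, 0],
    [0, 0, 0, 0, 0, 0],
    [0, 0, 0, 0, 0, 0],
  ],
  fingers=15,
)

```text
time: 13.95
tool_pos: [428.7, -160.5, 11.1]
tcp_rot: [-179.9, 0.1, 179.9]
ft_force: [-0.9, 1.7, 8.0]
finger_gap: 30.7
grip_force: 29.7
```

apply_moves(
  rows=[
    [0, 0, -20, 0, 0, 0],
    [0, 0, -40, 0, 0, 0],
    [0, 20, -40, 0, 0, 0],
    [-20, 50, -20, 0, 0, 0],
    [-20, 60, 0, 0, 0, 0],
  ],
)

```text
time: 14.58
tool_pos: [469.9, -30.4, 133.0]
tcp_rot: [-179.9, 0.4, 179.8]
ft_force: [1.4, 0.4, -1.3]
finger_gap: 30.5
grip_force: 29.9
```

apply_moves(
  rows=[
    [-30, 50, 0, 0, 0, 0],
    [-30, 50, 0, 0, 0, 0],
    [-30, 50, 0, 0, 0, 0],
    [0, 30, 0, 0, 0, 0],
    [0, 0, 0, 0, 0, 0],
  ],
)

```text
time: 15.2
tool_pos: [557.6, 151.3, 129.6]
tcp_rot: [180.0, -0.0, -179.9]
ft_force: [0.1, -0.5, -1.0]
finger_gap: 30.2
grip_force: 29.9
```

apply_moves(
  rows=[
    [0, 0, 0, 0, 0, 0],
    [0, 0, 0, 0, 0, 0],
    [0, 0, 0, 0, 0, 0],
    [0, 0, 0, 0, 0, 0],
    [0, 0, 0, 0, 0, 0],
  ],
)

```text
time: 15.82
tool_pos: [557.7, 148.9, 129.6]
tcp_rot: [180.0, 0.0, 179.9]
ft_force: [-0.6, -0.0, -0.1]
finger_gap: 30.3
grip_force: 29.9
```

```bash
python3 board.py w6.png
```

```text
[557.74461485 148.86541865 129.57505113] [1.79998575e+02 4.57414217e-03 1.79870917e+02] 30.299796607813754 29.905282258987427
disc 549 mean [432.6 138.   14.3] rect [430.4 138.9  31.2  40.8  12.1] long axis deg 104.5 sd*sqrt12 [24.8 48.1]
bottle 1488 mean [430.6 138.1  55.8] rect [428.9 137.7  21.6  27.7   8.2] long axis deg 93.9 sd*sqrt12 [19.3 23.8]
cap 678 mean [427.1 137.4  68.1] rect [427.7 137.3  16.9  20.1   1. ] long axis deg 86.4 sd*sqrt12 [15.  18.1]
disc 261 mean [499.1 143.4  14. ] rect [496.4 147.9  32.1  39.4  17.3] long axis deg 88.1 sd*sqrt12 [26.  34.9]
bottle 0
disc 1349 mean [560.4 157.1  14. ] rect [561.4 156.9  40.3  41.3  70.6] long axis deg 73.0 sd*sqrt12 [34.4 36. ]
bottle 0
red 13 mean [400.8 101.9  13.9] rect [400.3 102.5   2.8   6.9  13.2] long axis deg 93.3 sd*sqrt12 [2.3 8.3]
```

View pics/w6.png

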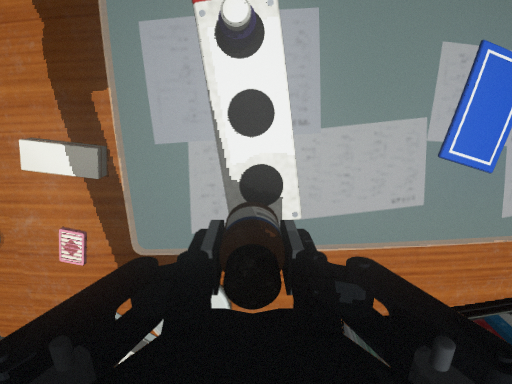

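Purple stands centred on its disc at (238,30), and the far disc is at (261,183), world (561,157). I'll check where the brown bottle sits in the grip.

```bash
cat > held.py <<'E'
from h import *
p,R=tool(); print(np.round(p,1))
im,W=cloud('wrist'); L=(W-p)@R   # tool coords
x,y,z=L[...,0],L[...,1],L[...,2]
top=np.nanmin(z[(np.hypot(x,y)<10)&(z>-70)&(z<-20)]); print('top z',top)
rep('cap(tool)',L,(np.hypot(x,y)<16)&(z>-70)&(z<top+4))
E
python3 held.py
```

```text
[557.8 148.9 129.6]
top z -53.07847672272505
cap(tool) 2133 mean [  2.6  -0.5 -51.2] rect [ 2.2 -0.5 21.7 21.8  1.2] long axis deg 95.3 sd*sqrt12 [18.3 18.6]
```

apply_moves(
  rows=[
    [-5.5, 8.4, 20, 0, 0, 0],
    [0, 0, 30, 0, 0, 0],
    [0, 0, 30, 0, 0, 0],
    [0, 0, 15, 0, 0, 0],
    [0, 0, 8, 0, 0, 0],
  ],
)

```text
time: 16.55
tool_pos: [563.0, 157.5, 25.9]
tcp_rot: [-180.0, -0.0, 179.9]
ft_force: [0.2, -0.4, -0.2]
finger_gap: 30.3
grip_force: 29.9
```

apply_moves(
  rows=[
    [0, 0, 1.5, 0, 0, 0],
    [0, 0, 0, 0, 0, 0],
    [0, 0, 0, 0, 0, 0],
    [0, 0, 0, 0, 0, 0],
    [0, 0, 0, 0, 0, 0],
  ],
)

```text
time: 17.18
tool_pos: [563.4, 157.5, 25.3]
tcp_rot: [180.0, 0.0, 179.9]
ft_force: [0.3, -0.5, -0.4]
finger_gap: 30.2
grip_force: 29.9
```

apply_moves(
  rows=[
    [0, 0, 1, 0, 0, 0],
    [0, 0, 0.5, 0, 0, 0],
    [0, 0, 0.3, 0, 0, 0],
    [0, 0, 0, 0, 0, 0],
    [0, 0, 0, 0, 0, 0],
  ],
)

```text
time: 17.8
tool_pos: [563.3, 157.5, 23.8]
tcp_rot: [-180.0, 0.0, 179.9]
ft_force: [-3.5, -1.2, 6.4]
finger_gap: 30.5
grip_force: 30.4
```

apply_moves(
  rows=[
    [0, 0, 0, 0, 0, 0],
    [0, 0, 0, 0, 0, 0],
    [0, 0, 0, 0, 0, 0],
    [0, 0, -20, 0, 0, 0],
    [0, 0, -40, 0, 0, 0],
  ],
  fingers=56,
)

```text
time: 18.42
tool_pos: [561.7, 157.2, 83.0]
tcp_rot: [-180.0, -0.2, 179.9]
ft_force: [0.5, 0.4, 0.5]
finger_gap: 56.1
grip_force: 0.0
```

apply_moves(
  rows=[
    [0, 0, -40, 0, 0, 0],
    [-10, -60, 0, 0, 0, 0],
    [-12, -60, 0, 0, 0, 0],
    [-12, -60, 0, 0, 0, 0],
    [-12, -60, 0, 0, 0, 0],
  ],
)

```text
time: 19.05
tool_pos: [609.5, -84.5, 125.3]
tcp_rot: [-180.0, 0.1, 179.9]
ft_force: [1.4, 0.5, -0.3]
finger_gap: 55.8
grip_force: 0.0
```

apply_moves(
  rows=[
    [-12, -60, 0, 0, 0, 0],
    [0, -10, 0, 0, 0, 0],
    [0, 0, 0, 0, 0, 0],
    [0, 0, 0, 0, 0, 0],
    [0, 0, 0, 0, 0, 0],
  ],
  fingers=64,
)

```text
time: 19.68
tool_pos: [620.7, -150.9, 123.4]
tcp_rot: [180.0, 0.0, -180.0]
ft_force: [0.4, 0.0, -0.3]
finger_gap: 63.9
grip_force: 0.0
```

```bash
python3 held.py; python3 - <<'E'
from h import *
im,W=cloud('wrist','w7.png')
x,y,z=W[...,0],W[...,1],W[...,2]
m=(np.hypot(x-621,y+152)<30)&(z<75); rep('white cap',W,m&(z>62)); rep('white',W,m&(z>5))
E
```

```text
[ 620.7 -150.9  123.4]
white cap 774 mean [ 621.1 -153.3   66.1] rect [ 622.4 -153.4   24.1   24.     4.1] long axis deg 122.5 sd*sqrt12 [20.8 21. ]
white 1546 mean [ 616.6 -153.2   52.2] rect [ 620.1 -153.3   28.9   32.2    1. ] long axis deg 88.1 sd*sqrt12 [25.1 27.1]Traceback (most recent call last):
  File "held.py", line 5, in <module>
    top=np.nanmin(z[(np.hypot(x,y)<10)&(z>-70)&(z<-20)]); print('top z',top)
    res = np.fmin.reduce(a, axis=axis, out=out, **kwargs)
ValueError: zero-size array to reduction operation fmin which has no identity
```

apply_moves(
  rows=[
    [-1.3, -2.4, 30, 0, 0, 0],
    [0, 0, 35, 0, 0, 0],
    [0, 0, 30, 0, 0, 0],
    [0, 0, 18, 0, 0, 0],
    [0, 0, 0, 0, 0, 0],
  ],
)

```text
time: 20.4
tool_pos: [620.8, -154.2, 8.7]
tcp_rot: [179.9, -0.2, 179.9]
ft_force: [-0.0, 0.3, 0.8]
finger_gap: 64.2
grip_force: 0.0
```

apply_moves(
  rows=[
    [0, 0, 0, 0, 0, 0],
    [0, 0, 0, 0, 0, 0],
    [0, 0, 0, 0, 0, 0],
    [0, 0, 0, 0, 0, 0],
    [0, 0, 0, 0, 0, 0],
  ],
  fingers=15,
)

```text
time: 21.02
tool_pos: [623.4, -155.4, 12.3]
tcp_rot: [-179.9, 0.2, 179.9]
ft_force: [0.2, -0.1, 6.3]
finger_gap: 32.3
grip_force: 30.0
```

apply_moves(
  rows=[
    [0, 0, -20, 0, 0, 0],
    [0, 0, -40, 0, 0, 0],
    [0, 10, -60, 0, 0, 0],
    [20, 60, -20, 0, 0, 0],
    [20, 60, 0, 0, 0, 0],
  ],
)

```text
time: 21.65
tool_pos: [585.3, -28.7, 153.9]
tcp_rot: [-180.0, 0.4, 179.8]
ft_force: [0.7, 0.9, -1.1]
finger_gap: 31.9
grip_force: 29.9
```

apply_moves(
  rows=[
    [30, 60, 0, 0, 0, 0],
    [30, 60, 0, 0, 0, 0],
    [28, 50, 0, 0, 0, 0],
    [0, 0, 0, 0, 0, 0],
    [0, 0, 0, 0, 0, 0],
  ],
)

```text
time: 22.28
tool_pos: [500.4, 132.9, 150.3]
tcp_rot: [-180.0, 0.1, 180.0]
ft_force: [0.6, 0.3, -0.5]
finger_gap: 32.2
grip_force: 30.0
```

apply_moves(
  rows=[
    [0, 0, 0, 0, 0, 0],
    [0, 0, 0, 0, 0, 0],
    [0, 0, 0, 0, 0, 0],
    [0, 0, 0, 0, 0, 0],
    [0, 0, 0, 0, 0, 0],
  ],
)

```text
time: 22.9
tool_pos: [500.0, 132.7, 149.0]
tcp_rot: [-180.0, -0.0, 179.9]
ft_force: [-0.2, 0.3, -0.6]
finger_gap: 32.3
grip_force: 30.0
```

```bash
python3 held.py; python3 board.py w8.png
```

```text
[500.  132.7 149. ]
top z -56.08917849598962
cap(tool) 2382 mean [  3.   -0.5 -54.1] rect [ 2.7 -0.7 23.1 21.6 80.8] long axis deg 97.6 sd*sqrt12 [18.5 19.6]
[499.97709028 132.817758   148.98768765] [-1.79999690e+02 -8.69113827e-03  1.79891967e+02] 32.13755273684509 30.010868310928345
disc 415 mean [426.8 135.   14. ] rect [426.2 138.   39.7  40.1  76.9] long axis deg 127.0 sd*sqrt12 [41.3 46. ]
bottle 874 mean [425.6 137.   60.7] rect [425.3 137.5  27.1  27.   45. ] long axis deg 88.3 sd*sqrt12 [22.8 23.3]
cap 543 mean [425.3 137.1  67.9] rect [425.2 137.2  19.6  19.7  18.8] long axis deg 103.0 sd*sqrt12 [17.1 17.5]
disc 1224 mean [493.4 147.4  14. ] rect [493.7 147.6  39.7  40.2  50.5] long axis deg 152.5 sd*sqrt12 [34.8 35.5]
bottle 0
disc 40 mean [544.7 163.7  14.1] rect [544.  163.8   9.1   7.8  33.7] long axis deg 70.7 sd*sqrt12 [7.2 8.8]
bottle 8 mean [550.9 161.8  29.2] rect [559.9 161.3   1.1  25.5  86.1] long axis deg 175.1 sd*sqrt12 [ 1.6 30.5]
red 887 mean [391.7 133.   13.9] rect [391.4 132.9  11.4  70.5   8. ] long axis deg 98.2 sd*sqrt12 [10.6 70.3]
```

apply_moves(
  rows=[
    [4.7, 15.1, 10, 0, 0, 0],
    [0, 0, 40, 0, 0, 0],
    [0, 0, 40, 0, 0, 0],
    [0, 0, 20, 0, 0, 0],
    [0, 0, 11, 0, 0, 0],
  ],
)

```text
time: 23.62
tool_pos: [493.6, 148.6, 26.0]
tcp_rot: [-180.0, -0.2, 179.9]
ft_force: [0.1, -0.5, -1.3]
finger_gap: 32.1
grip_force: 30.0
```

apply_moves(
  rows=[
    [0, 0, 1.5, 0, 0, 0],
    [0, 0, 0.5, 0, 0, 0],
    [0, 0, 0, 0, 0, 0],
    [0, 0, 0, 0, 0, 0],
    [0, 0, 0, 0, 0, 0],
  ],
)

```text
time: 24.25
tool_pos: [495.6, 148.0, 26.4]
tcp_rot: [180.0, 0.0, 179.9]
ft_force: [-0.7, -0.8, -1.4]
finger_gap: 32.1
grip_force: 30.0
```

apply_moves(
  rows=[
    [0, 0, 1, 0, 0, 0],
    [0, 0, 0.6, 0, 0, 0],
    [0, 0, 0.3, 0, 0, 0],
    [0, 0, 0, 0, 0, 0],
    [0, 0, 0, 0, 0, 0],
  ],
)

```text
time: 24.88
tool_pos: [495.4, 148.0, 24.9]
tcp_rot: [-180.0, 0.0, 179.9]
ft_force: [-4.3, -1.6, 7.7]
finger_gap: 32.2
grip_force: 30.7
```

apply_moves(
  rows=[
    [0, 0, 0, 0, 0, 0],
    [0, 0, 0, 0, 0, 0],
    [0, 0, 0, 0, 0, 0],
    [0, 0, -20, 0, 0, 0],
    [0, 0, -40, 0, 0, 0],
  ],
  fingers=56,
)

```text
time: 25.5
tool_pos: [493.3, 147.6, 82.7]
tcp_rot: [-179.9, -0.3, 179.9]
ft_force: [0.1, -0.5, 0.6]
finger_gap: 55.8
grip_force: 0.0
```

apply_moves(
  rows=[
    [0, 0, -50, 0, 0, 0],
    [0, 0, -30, 0, 0, 0.187],
    [0, 0, -30, 0, 0, 0.187],
    [0, 0, -30, 0, 0, 0.187],
    [0, 0, -30, 0, 0, 0.187],
  ],
)

```text
time: 26.12
tool_pos: [495.1, 147.9, 255.0]
tcp_rot: [-180.0, -0.0, 136.7]
ft_force: [1.3, 0.8, 0.1]
finger_gap: 55.9
grip_force: 0.0
```

apply_moves(
  rows=[
    [0, 0, 0, 0, 0, 0.187],
    [0, 0, 0, 0, 0, 0.187],
    [0, 0, 0, 0, 0, 0.187],
    [0, 0, 0, 0, 0, 0.187],
    [0, 0, 0, 0, 0, 0.187],
  ],
)

```text
time: 26.75
tool_pos: [495.3, 147.9, 254.0]
tcp_rot: [-180.0, 0.0, 83.1]
ft_force: [-0.1, -0.2, 0.2]
finger_gap: 55.8
grip_force: 0.0
```

apply_moves(
  rows=[
    [0, 0, 0, 0, 0, 0],
    [0, 0, 0, 0, 0, 0],
    [0, 0, 0, 0, 0, 0],
    [0, 0, 0, 0, 0, 0],
    [0, 0, 0, 0, 0, 0],
  ],
)

```text
time: 27.38
tool_pos: [495.3, 148.0, 254.2]
tcp_rot: [180.0, -0.0, 83.5]
ft_force: [-0.5, -0.6, -0.1]
finger_gap: 56.0
grip_force: 0.0
```

```bash
cat > b2.py <<'E'
from h import *
import sys
s=sense();print(s['tool_pos'], s['tcp_rot'],s['finger_gap'],s['grip_force'])
for cam in('wrist','side'):
    im,W=cloud(cam,cam+sys.argv[1])
    x,y,z=W[...,0],W[...,1],W[...,2]
    for n,p,h in(('purple',(426,138),55),('white',(493.5,147.5),66),('brown',(561,157),62)):
        near=np.hypot(x-p[0],y-p[1])<32
        rep(cam+n+' cap',W,near&(z>h+12.7-4)&(z<h+20)); 
    rep('carton',W,(np.hypot(x-531,y+37)<55)&(z>13)&(z<23))
E
python3 b2.py 9.png
```

```text
[495.31718387 147.9886267  254.20147602] [ 1.79995783e+02 -2.10513881e-04  8.35049853e+01] 55.9513940534945 0.0
wristpurple cap 220 mean [425.9 138.   68. ] rect [425.4 137.   20.3  19.2  59.6] long axis deg 75.0 sd*sqrt12 [17.4 18.2]
wristwhite cap 337 mean [494.1 147.9  79. ] rect [494.1 147.6  23.3  24.   38.1] long axis deg 95.3 sd*sqrt12 [20.7 21.2]
wristbrown cap 307 mean [561.6 157.5  74.9] rect [562.  156.9  22.2  22.3  23.9] long axis deg -145.5 sd*sqrt12 [19.7 20.1]
carton 920 mean [533.5 -33.4  18.3] rect [533.5 -35.7  81.3  30.9  83.2] long axis deg 82.5 sd*sqrt12 [30.9 81.7]
sidepurple cap 44 mean [423.2 134.4  66.8] rect [423.9 134.3  18.2  17.7  70.7] long axis deg 124.6 sd*sqrt12 [16.7 17.8]
sidewhite cap 52 mean [492.2 144.1  77.9] rect [491.8 144.4  22.2  20.   30.6] long axis deg 112.3 sd*sqrt12 [19.4 20.4]
sidebrown cap 44 mean [559.7 153.4  73.6] rect [559.9 153.7  23.5  18.2  30. ] long axis deg -155.9 sd*sqrt12 [19.2 20.6]
carton 315 mean [531.1 -39.3  17.3] rect [531.4 -38.5  80.4  34.8  85.2] long axis deg 82.1 sd*sqrt12 [32.4 81.1]
```

View pics/wrist9.png

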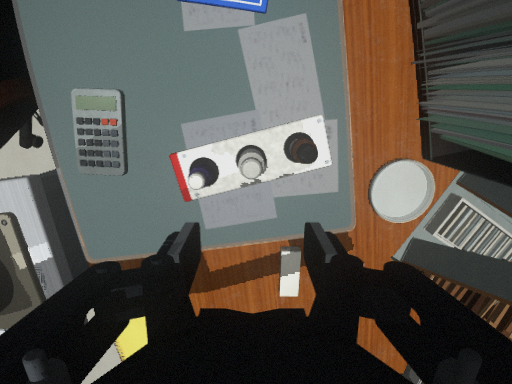

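All three caps sit within about 1 mm of their discs' centres, at pixels (202,175), (251,162) and (301,148). The carton is at (289,272). I'll go for it.

apply_moves(
  rows=[
    [-50, 20, 20, 0, 0, 0.01],
    [-50, 20, 40, 0, 0, 0],
    [-50, 20, 40, 0, 0, 0],
    [-27.8, 0, 40, 0, 0, 0],
    [0, 0, 50, 0, 0, 0],
  ],
)

```text
time: 28.1
tool_pos: [532.4, -31.0, 69.3]
tcp_rot: [179.9, 0.0, 82.7]
ft_force: [0.6, 0.4, -0.3]
finger_gap: 56.0
grip_force: 0.0
```

apply_moves(
  rows=[
    [0, 0, 0, 0, 0, 0],
    [0, 0, 0, 0, 0, 0],
    [0, 0, 0, 0, 0, 0],
    [0, 0, 0, 0, 0, 0],
    [0, 0, 0, 0, 0, 0],
  ],
)

```text
time: 28.72
tool_pos: [532.2, -28.5, 70.7]
tcp_rot: [179.9, 0.0, 82.9]
ft_force: [0.2, 0.1, -0.5]
finger_gap: 56.3
grip_force: 0.0
```

```bash
python3 - <<'E'
from h import *
print(tool()[0], sense()['tcp_rot'])
im,W=cloud('wrist','w10.png')
x,y,z=W[...,0],W[...,1],W[...,2]
rep('carton',W,(np.hypot(x-533,y+36)<55)&(z>13)&(z<23))
E
```

```text
[532.17302303 -28.54212832  70.65768988] [1.79906073e+02 4.34855876e-03 8.29169584e+01]
carton 4103 mean [533.8 -33.4  18.4] rect [533.3 -36.2  80.   30.5  83. ] long axis deg 82.8 sd*sqrt12 [30.  79.9]
```

apply_moves(
  rows=[
    [-7.5, 2, 0, 0, 0, 0],
    [0, 0, 30, 0, 0, 0],
    [0, 0, 25, 0, 0, 0],
    [0, 0, 11.5, 0, 0, 0],
    [0, 0, 0, 0, 0, 0],
  ],
)

```text
time: 29.4
tool_pos: [531.9, -36.5, 2.4]
tcp_rot: [-179.9, -0.0, 82.9]
ft_force: [0.0, -0.0, 0.1]
finger_gap: 55.9
grip_force: 0.0
```

apply_moves(
  rows=[
    [0, 0, 0, 0, 0, 0],
    [0, 0, 0, 0, 0, 0],
    [0, 0, 0, 0, 0, 0],
    [0, 0, 0, 0, 0, 0],
    [0, 0, 0, 0, 0, 0],
  ],
  fingers=15,
  grip_force=40,
)

```text
time: 30.02
tool_pos: [533.9, -36.5, 4.6]
tcp_rot: [179.9, 0.0, 82.9]
ft_force: [-0.4, -0.6, 7.1]
finger_gap: 28.5
grip_force: 41.0
```

apply_moves(
  rows=[
    [0, 0, 0, 0, 0, 0],
    [0, 0, -10, 0, 0, 0],
    [0, 0, -30, 0, 0, 0],
    [0, 0, -50, 0, 0, 0],
    [0, 0, 0, 0, 0, 0],
  ],
)

```text
time: 30.65
tool_pos: [536.1, -36.9, 98.6]
tcp_rot: [179.5, 0.0, 82.9]
ft_force: [0.6, -0.4, -0.9]
finger_gap: 28.8
grip_force: 40.3
```

```bash
cat > heldc.py <<'E'
from h import *
p,R=tool(); print(np.round(p,1),sense()['tcp_rot'])
im,W=cloud('wrist','hc.png'); L=(W-p)@R
x,y,z=L[...,0],L[...,1],L[...,2]
m=(abs(x)<60)&(abs(y)<22)&(z<0)&(z>-40)
rep('carton(tool)',L,m); print(np.round([np.nanpercentile(x[m],[1,99])],1), np.nanmedian(z[m]))
E
python3 heldc.py
```

```text
[536.1 -36.9  98.6] [1.79488485e+02 2.16414305e-02 8.29016884e+01]
carton(tool) 10359 mean [  5.    0.3 -16.2] rect [-0.1  0.2 42.5 80.9 90. ] long axis deg 179.8 sd*sqrt12 [35.9 74.4]
[[-38.   40.1]] -13.918382069704053
```

View pics/hc.png

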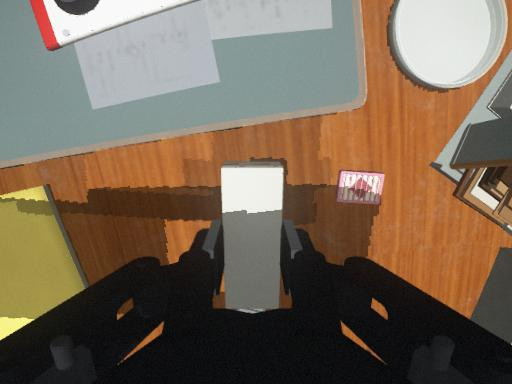

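The carton is held squarely, at pixel (253,235), with no offset along the tool's x.

apply_moves(
  rows=[
    [0, 0, -50, 0, 0, 0],
    [60, -14, 0, 0, 0, 0],
    [60, -14, 0, 0, 0, 0],
    [60, -14, 0, 0, 0, 0],
    [60, -14, 0, 0, 0, 0],
  ],
)

```text
time: 31.32
tool_pos: [505.2, 210.3, 141.7]
tcp_rot: [-179.9, 0.1, 82.9]
ft_force: [0.7, 0.4, -0.1]
finger_gap: 29.1
grip_force: 40.3
```

apply_moves(
  rows=[
    [60, -14, 0, 0, 0, 0],
    [60, -14, 0, 0, 0, 0],
    [0, 0, 0, 0, 0, -0.18],
    [0, 0, 0, 0, 0, -0.18],
    [0, 0, 0, 0, 0, -0.18],
  ],
)

```text
time: 31.95
tool_pos: [492.4, 331.1, 141.1]
tcp_rot: [-179.8, 0.0, 114.2]
ft_force: [0.3, -0.1, -1.0]
finger_gap: 29.0
grip_force: 40.3
```

apply_moves(
  rows=[
    [0, 0, 0, 0, 0, -0.18],
    [0, 0, 0, 0, 0, -0.18],
    [0, 0, 0, 0, 0, -0.18],
    [0, 0, 0, 0, 0, -0.18],
    [0, 0, 0, 0, 0, -0.18],
  ],
)

```text
time: 32.58
tool_pos: [492.6, 330.7, 141.2]
tcp_rot: [-179.9, -0.1, 165.7]
ft_force: [0.4, 0.5, -1.3]
finger_gap: 29.0
grip_force: 40.3
```

apply_moves(
  rows=[
    [0, 0, 0, 0, 0, 0],
    [0, 0, 0, 0, 0, 0],
    [0, 0, 0, 0, 0, 0],
    [0, 0, 0, 0, 0, 0],
    [0, 0, 0, 0, 0, 0],
  ],
)

```text
time: 33.2
tool_pos: [493.7, 331.3, 143.2]
tcp_rot: [180.0, 0.0, 165.4]
ft_force: [-0.3, 0.4, -1.4]
finger_gap: 29.0
grip_force: 40.3
```

```bash
cat > pad.py <<'E'
from h import *
print(np.round(tool()[0],1),sense()['tcp_rot'],sense()['finger_gap'])
im,W=cloud('wrist','pad.png')
hsv=cv2.cvtColor(im,cv2.COLOR_RGB2HSV)
x,y,z=W[...,0],W[...,1],W[...,2]; near=np.hypot(x-486,y-376)<75
rep('pad',W,near&(hsv[...,0]>100)&(hsv[...,0]<130)&(hsv[...,1]>120)&(z<16))
rep('carton',W,near&(z>22)&(z<32)&(hsv[...,1]<90)); rep('yel',W,near&(z>31)&(z<38))
E
python3 heldc.py;python3 pad.py
```

```text
[493.7 331.3 143.2] [1.79995924e+02 3.15939049e-03 1.65370645e+02]
carton(tool) 10356 mean [  5.3  -0.5 -16.1] rect [ 0.5  0.1 43.8 80.3 89.7] long axis deg 179.7 sd*sqrt12 [35.9 74.4]
[[-37.8  40.4]] -13.82736010879417
[493.7 331.3 143.2] [1.79996281e+02 3.43212431e-03 1.65380297e+02] 29.204164621373216
pad 5237 mean [479.3 381.5  10.5] rect [486.8 376.4  62.9 113.8  75.9] long axis deg 176.7 sd*sqrt12 [ 54.9 108.4]
carton 0
yel 0
```

View pics/pad.png

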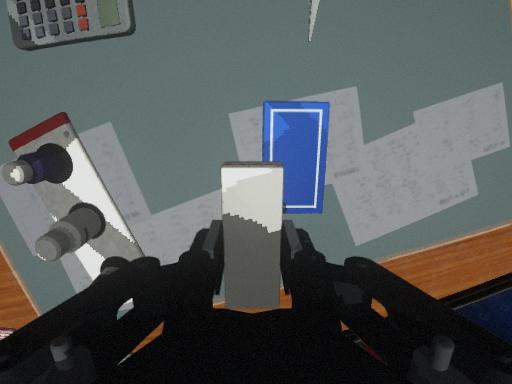

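The pad is at pixel (295,157), parallel to the held carton at (253,235). I'll place the carton.

apply_moves(
  rows=[
    [8.7, 20, 0, 0, 0, 0],
    [9, 21.7, 20, 0, 0, 0],
    [0, 0, 40, 0, 0, 0],
    [0, 0, 45, 0, 0, 0],
    [0, 0, 15, 0, 0, 0],
  ],
)

```text
time: 33.92
tool_pos: [484.5, 375.7, 19.6]
tcp_rot: [-179.8, -0.2, 165.4]
ft_force: [0.9, 0.3, -0.6]
finger_gap: 29.1
grip_force: 40.2
```

apply_moves(
  rows=[
    [0, 0, 4, 0, 0, 0],
    [0, 0, 0, 0, 0, 0],
    [0, 0, 0, 0, 0, 0],
    [0, 0, 0, 0, 0, 0],
    [0, 0, 0, 0, 0, 0],
  ],
)

```text
time: 34.55
tool_pos: [487.5, 376.3, 19.8]
tcp_rot: [180.0, 0.0, 165.4]
ft_force: [0.3, -0.4, -1.3]
finger_gap: 28.8
grip_force: 40.2
```

```bash
python3 heldc.py;python3 pad.py
```

```text
[487.5 376.3  19.8] [1.79958981e+02 3.80708856e-02 1.65395118e+02]
carton(tool) 10366 mean [  5.3  -0.5 -16.1] rect [ 0.2  0.1 43.8 81.1 89.8] long axis deg 179.7 sd*sqrt12 [35.9 74.4]
[[-37.7  40.4]] -13.81056128950421
[487.3 376.2  19.6] [1.79974212e+02 2.49865558e-02 1.65396003e+02] 29.069066782374435
pad 5831 mean [455.4 385.3  10.5] rect [486.6 376.4  64.7 113.7  75.7] long axis deg 172.6 sd*sqrt12 [74.3 83.4]
carton 558 mean [466.  381.8  28.9] rect [485.6 377.7  83.1  51.7   3.5] long axis deg 169.5 sd*sqrt12 [48.5 69.9]
yel 8625 mean [482.9 376.7  33.3] rect [486.9 375.9  55.9  80.6  75.6] long axis deg 165.5 sd*sqrt12 [32.3 78. ]
```

Centred. I'll lower about 6 mm, feel for contact and release.

apply_moves(
  rows=[
    [0, 0, 4, 0, 0, 0],
    [0, 0, 1, 0, 0, 0],
    [0, 0, 0.6, 0, 0, 0],
    [0, 0, 0.4, 0, 0, 0],
    [0, 0, 0, 0, 0, 0],
  ],
)

```text
time: 35.28
tool_pos: [487.1, 376.1, 14.3]
tcp_rot: [-180.0, -0.0, 165.4]
ft_force: [-6.3, -4.3, 11.6]
finger_gap: 28.9
grip_force: 41.7
```

apply_moves(
  rows=[
    [0, 0, 0, 0, 0, 0],
    [0, 0, 0, 0, 0, 0],
    [0, 0, 0, 0, 0, 0],
    [0, 0, 0, 0, 0, 0],
    [0, 0, 0, 0, 0, 0],
  ],
)

```text
time: 35.9
tool_pos: [487.1, 376.1, 14.3]
tcp_rot: [-180.0, -0.0, 165.4]
ft_force: [-5.5, -4.1, 11.3]
finger_gap: 28.8
grip_force: 41.7
```

apply_moves(
  rows=[
    [0, 0, 0, 0, 0, 0],
    [0, 0, 0, 0, 0, 0],
    [0, 0, 0, 0, 0, 0],
    [0, 0, -15, 0, 0, 0],
    [0, 0, -40, 0, 0, 0],
  ],
  fingers=56,
)

```text
time: 36.52
tool_pos: [485.4, 375.0, 66.9]
tcp_rot: [-179.8, -0.2, 165.4]
ft_force: [0.2, -0.0, 0.3]
finger_gap: 56.4
grip_force: 0.0
```

apply_moves(
  rows=[
    [0, 0, -50, 0, 0, 0],
    [0, 0, -50, 0, 0, 0.18],
    [0, 0, 0, 0, 0, 0.18],
    [0, 0, 0, 0, 0, 0.18],
    [0, 0, 0, 0, 0, 0.18],
  ],
)

```text
time: 37.15
tool_pos: [487.3, 376.3, 169.6]
tcp_rot: [179.9, 0.0, 123.8]
ft_force: [0.6, -0.2, 0.7]
finger_gap: 55.9
grip_force: 0.0
```

apply_moves(
  rows=[
    [0, 0, 0, 0, 0, 0.18],
    [0, 0, 0, 0, 0, 0.18],
    [0, 0, 0, 0, 0, 0],
    [0, 0, 0, 0, 0, 0],
    [0, 0, 0, 0, 0, 0],
  ],
)

```text
time: 37.78
tool_pos: [487.1, 376.1, 168.4]
tcp_rot: [180.0, -0.0, 103.7]
ft_force: [-0.1, -0.0, 0.1]
finger_gap: 55.9
grip_force: 0.0
```

```bash
python3 pad.py
```

```text
[487.1 376.1 168.4] [ 1.79987687e+02 -3.89246397e-03  1.03657763e+02] 55.861463493317494
pad 2460 mean [482.7 384.   10.6] rect [486.8 376.3  63.3 113.3  75.2] long axis deg 170.5 sd*sqrt12 [ 73.4 128.8]
carton 2210 mean [485.7 376.5  28. ] rect [486.3 375.7  30.4  79.9  75.3] long axis deg 165.2 sd*sqrt12 [30.5 79.6]
yel 0
```

apply_moves(
  rows=[
    [-56, -9, 0, 0, 0, 0],
    [-56, -9, 0, 0, 0, 0],
    [-56, -9, 0, 0, 0, 0],
    [-56, -9, 0, 0, 0, 0],
    [-56, -9, 0, 0, 0, 0],
  ],
)

```text
time: 38.45
tool_pos: [508.8, 91.6, 168.4]
tcp_rot: [180.0, 0.0, 103.6]
ft_force: [0.8, 0.4, 0.7]
finger_gap: 56.1
grip_force: 0.0
```

apply_moves(
  rows=[
    [-56, -9, 0, 0, 0, 0],
    [-56, -9, 0, 0, 0, 0],
    [-56, -9, 0, 0, 0, 0],
    [-56, -9, 0, 0, 0, 0],
    [-56, -9, 0, 0, 0, 0],
  ],
)

```text
time: 39.08
tool_pos: [530.5, -191.3, 168.4]
tcp_rot: [180.0, 0.0, 103.6]
ft_force: [0.5, 0.9, 0.5]
finger_gap: 55.8
grip_force: 0.0
```

apply_moves(
  rows=[
    [-40, -8, 40, 0, 0, 0],
    [0, 0, 30, 0, 0, 0],
    [0, 0, 0, 0, 0, 0],
    [0, 0, 0, 0, 0, 0],
    [0, 0, 0, 0, 0, 0],
  ],
)

```text
time: 39.7
tool_pos: [533.5, -230.2, 100.3]
tcp_rot: [179.9, 0.1, 103.6]
ft_force: [-0.6, -0.7, 0.5]
finger_gap: 56.1
grip_force: 0.0
```

```bash
python3 right.py w12.png | egrep '^\[|yel|blue|turq|desk'
```

```text
[ 533.49725083 -230.19432864  100.31751131] [1.79859465e+02 1.25452153e-01 1.03593683e+02]
desk 1997 mean [574.8 -99.8   0.8] rect [574.9 -99.8  39.5  39.4  17.2] long axis deg 52.8 sd*sqrt12 [34.6 34.7]
yel 1317 mean [ 532.3 -253.5    6.8] rect [ 532.7 -254.1   27.9   39.8   12.4] long axis deg 101.8 sd*sqrt12 [28.2 40.4]
turq 1188 mean [ 619.9 -242.4    6.6] rect [ 620.7 -243.8   28.8   40.2   55.6] long axis deg 150.5 sd*sqrt12 [27.1 40.8]
blue 1791 mean [ 524.  -152.8    6.7] rect [ 524.  -153.1   40.2   28.7   68.4] long axis deg 67.9 sd*sqrt12 [28.5 40. ]
```

View pics/w12.png

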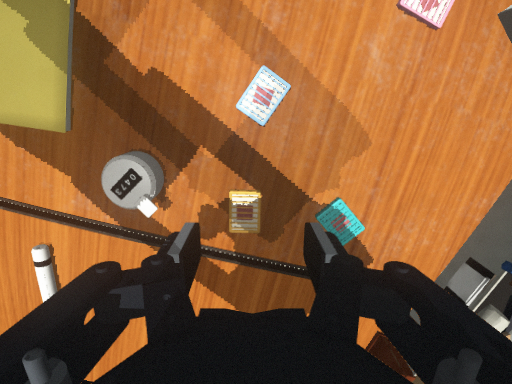

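The picture shows yellow at (245,212), already aligned with the gripper, turquoise at (339,221) and the counter at (133,182), both clear of the fingers. I'll descend gently.

apply_moves(
  rows=[
    [-23, -6.5, 10, 0, 0, 0.017],
    [0, 0, 30, 0, 0, 0],
    [0, 0, 30, 0, 0, 0],
    [0, 0, 15, 0, 0, 0],
    [0, 0, 3, 0, 0, 0],
  ],
  fingers=48,
  grip_force=20,
)

```text
time: 40.38
tool_pos: [530.5, -254.1, 9.2]
tcp_rot: [-179.9, -0.1, 102.5]
ft_force: [-0.5, -0.1, -0.3]
finger_gap: 48.3
grip_force: 0.0
```

apply_moves(
  rows=[
    [0, 0, 2, 0, 0, 0],
    [0, 0, 2, 0, 0, 0],
    [0, 0, 2, 0, 0, 0],
    [0, 0, 1, 0, 0, 0],
    [0, 0, 0, 0, 0, 0],
  ],
)

```text
time: 41.0
tool_pos: [531.2, -254.0, 3.1]
tcp_rot: [-180.0, 0.0, 102.6]
ft_force: [-0.9, -0.9, 0.0]
finger_gap: 48.3
grip_force: 0.0
```

```bash
python3 right.py w13.png | egrep '^\[|yel'
```

```text
[ 531.16155831 -254.01736127    3.1461304 ] [-1.79998248e+02  9.24329658e-04  1.02550423e+02]
yel 3660 mean [ 532.3 -253.     6.8] rect [ 531.3 -254.5   57.6   41.    10.7] long axis deg 102.0 sd*sqrt12 [31.5 39.9]
```

apply_moves(
  rows=[
    [0, 0, 1, 0, 0, 0],
    [0, 0, 0, 0, 0, 0],
    [0, 0, 0, 0, 0, 0],
    [0, 0, 0, 0, 0, 0],
    [0, 0, 0, 0, 0, 0],
  ],
)

```text
time: 41.68
tool_pos: [531.2, -254.0, 2.1]
tcp_rot: [180.0, 0.0, 102.5]
ft_force: [-0.6, 0.7, -0.1]
finger_gap: 48.0
grip_force: 0.0
```

apply_moves(
  rows=[
    [0, 0, 0, 0, 0, 0],
    [0, 0, 0, 0, 0, 0],
    [0, 0, 0, 0, 0, 0],
    [0, 0, 0, 0, 0, 0],
    [0, 0, 0, 0, 0, 0],
  ],
  fingers=15,
)

```text
time: 42.3
tool_pos: [531.3, -254.1, 2.3]
tcp_rot: [180.0, 0.0, 102.5]
ft_force: [-0.2, -0.2, 1.4]
finger_gap: 27.8
grip_force: 20.1
```

apply_moves(
  rows=[
    [0, 0, -5, 0, 0, 0],
    [0, 0, -15, 0, 0, 0],
    [0, 0, -30, 0, 0, 0],
    [0, 0, -50, 0, 0, 0],
    [0, 0, 0, 0, 0, 0],
  ],
)

```text
time: 42.92
tool_pos: [534.7, -256.1, 108.9]
tcp_rot: [179.6, 0.4, 102.6]
ft_force: [0.1, 0.7, -0.5]
finger_gap: 27.6
grip_force: 19.9
```

```bash
sed -i "s/(abs(x)<60)&(abs(y)<22)&(z<0)&(z>-40)/(abs(x)<60)\&(abs(y)<(22 if len(__import__('sys').argv)<2 else 12))\&(z<5)\&(z>-40)/" heldc.py; python3 heldc.py y
```

```text
[ 534.7 -256.1  108.9] [179.56544082   0.40752307 102.55058324]
carton(tool) 3108 mean [ 1.  -0.  -4.3] rect [-0.6 -0.  24.  40.8 90. ] long axis deg 179.7 sd*sqrt12 [24.1 41.2]
[[-19.9  19.5]] -4.361763036914471
```

View pics/hc.png

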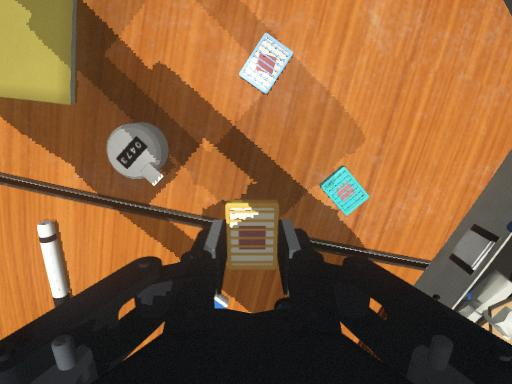

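The yellow cassette is held centred at (252,235), and the others are untouched. I'll carry it to the carton.

apply_moves(
  rows=[
    [0, 0, -50, 0, 0, 0],
    [57, 8.4, 0, 0, 0, 0],
    [57, 8.4, 0, 0, 0, 0],
    [57, 8.4, 0, 0, 0, 0],
    [57, 8.4, 0, 0, 0, 0],
  ],
)

```text
time: 43.6
tool_pos: [513.4, -22.4, 151.4]
tcp_rot: [-179.9, -0.0, 102.5]
ft_force: [0.0, 0.8, -0.9]
finger_gap: 27.7
grip_force: 19.9
```

apply_moves(
  rows=[
    [57, 8.4, 0, 0, 0, 0],
    [57, 8.4, 0, 0, 0, 0],
    [57, 8.4, 0, 0, 0, 0],
    [57, 8.4, 0, 0, 0, 0],
    [57, 8.4, 0, 0, 0, 0],
  ],
)

```text
time: 44.22
tool_pos: [492.5, 264.7, 151.4]
tcp_rot: [-179.9, 0.0, 102.6]
ft_force: [1.2, -0.2, 0.9]
finger_gap: 27.3
grip_force: 19.9
```

apply_moves(
  rows=[
    [40, 8, 0, 0, 0, 0],
    [0, 0, 0, 0, 0, -0.183],
    [0, 0, 0, 0, 0, -0.183],
    [0, 0, 0, 0, 0, -0.183],
    [0, 0, 0, 0, 0, -0.183],
  ],
)

```text
time: 44.85
tool_pos: [491.8, 303.6, 151.0]
tcp_rot: [-179.9, -0.1, 144.8]
ft_force: [0.3, -0.7, -1.3]
finger_gap: 27.7
grip_force: 19.9
```

apply_moves(
  rows=[
    [0, 0, 0, 0, 0, -0.183],
    [0, 0, 0, 0, 0, -0.183],
    [0, 0, 0, 0, 0, 0],
    [0, 0, 0, 0, 0, 0],
    [0, 0, 0, 0, 0, 0],
  ],
)

```text
time: 45.48
tool_pos: [492.5, 303.8, 151.9]
tcp_rot: [-180.0, -0.0, 165.3]
ft_force: [-0.2, -0.6, 0.0]
finger_gap: 27.7
grip_force: 19.9
```

```bash
python3 heldc.py y; python3 pad.py
```

```text
[492.5 303.8 151.9] [-1.79985070e+02 -1.60074328e-02  1.65320262e+02]
carton(tool) 3086 mean [ 1.3  0.  -4.3] rect [-0.3 -0.  24.  40.6 90. ] long axis deg -179.9 sd*sqrt12 [24.  41.1]
[[-19.7  19.7]] -4.3339138761499285
[492.6 303.9 152.1] [-1.79994970e+02 -7.07339814e-03  1.65354277e+02] 27.72661947716013
pad 2801 mean [479.2 375.3  10.5] rect [487.  376.1  63.5 113.8  75.3] long axis deg 163.9 sd*sqrt12 [ 78.1 132.1]
carton 2618 mean [485.2 375.2  27.9] rect [486.6 375.6  30.7  80.2  75.2] long axis deg 165.8 sd*sqrt12 [30.9 79.7]
yel 0
```

apply_moves(
  rows=[
    [12, 34, 0, 0, 0, 0],
    [12.5, 34, 20, 0, 0, 0],
    [0, 0, 45, 0, 0, 0],
    [0, 0, 35, 0, 0, 0],
    [0, 0, 15, 0, 0, 0],
  ],
)

```text
time: 46.2
tool_pos: [484.4, 375.0, 34.4]
tcp_rot: [-179.8, -0.2, 165.4]
ft_force: [0.4, 0.2, 0.3]
finger_gap: 27.3
grip_force: 20.0
```

apply_moves(
  rows=[
    [0, 0, 0, 0, 0, 0],
    [0, 0, 0, 0, 0, 0],
    [0, 0, 0, 0, 0, 0],
    [0, 0, 0, 0, 0, 0],
    [0, 0, 0, 0, 0, 0],
  ],
)

```text
time: 46.82
tool_pos: [486.2, 376.0, 37.7]
tcp_rot: [180.0, 0.0, 165.5]
ft_force: [-0.7, -0.0, -0.8]
finger_gap: 27.7
grip_force: 20.0
```

apply_moves(
  rows=[
    [0, 0, 4, 0, 0, 0],
    [0, 0, 2, 0, 0, 0],
    [0, 0, 1, 0, 0, 0],
    [0, 0, 0, 0, 0, 0],
    [0, 0, 0, 0, 0, 0],
  ],
)

```text
time: 47.45
tool_pos: [486.1, 375.9, 30.2]
tcp_rot: [180.0, 0.0, 165.5]
ft_force: [0.6, -0.9, -1.2]
finger_gap: 27.6
grip_force: 20.0
```

apply_moves(
  rows=[
    [0, 0, 0.6, 0, 0, 0],
    [0, 0, 0.3, 0, 0, 0],
    [0, 0, 0, 0, 0, 0],
    [0, 0, 0, 0, 0, 0],
    [0, 0, 0, 0, 0, 0],
  ],
)

```text
time: 48.08
tool_pos: [486.1, 375.9, 29.5]
tcp_rot: [180.0, 0.0, 165.5]
ft_force: [-1.3, -0.3, 2.9]
finger_gap: 27.5
grip_force: 20.3
```

apply_moves(
  rows=[
    [0, 0, 0, 0, 0, 0],
    [0, 0, 0, 0, 0, 0],
    [0, 0, 0, 0, 0, 0],
    [0, 0, -10, 0, 0, 0],
    [0, 0, -40, 0, 0, 0],
  ],
  fingers=50,
)

```text
time: 48.7
tool_pos: [484.0, 374.5, 77.2]
tcp_rot: [-179.8, -0.2, 165.5]
ft_force: [0.1, -0.0, 0.3]
finger_gap: 49.8
grip_force: 0.0
```

apply_moves(
  rows=[
    [0, 0, -50, 0, 0, 0],
    [0, -30, -50, 0, 0, 0],
    [0, -50, -40, 0, 0, 0],
    [0, -30, -40, 0, 0, 0],
    [0, 0, 0, 0, 0, 0],
  ],
)

```text
time: 49.32
tool_pos: [460.5, 269.8, 264.0]
tcp_rot: [179.7, 0.4, 165.3]
ft_force: [-0.1, 0.8, 0.2]
finger_gap: 50.0
grip_force: 0.0
```

apply_moves(
  rows=[
    [0, 0, 0, 0, 0, 0],
    [0, 0, 0, 0, 0, 0],
    [0, 0, 0, 0, 0, 0],
    [0, 0, 0, 0, 0, 0],
    [0, 0, 0, 0, 0, 0],
  ],
)

```text
time: 49.95
tool_pos: [458.6, 270.7, 257.9]
tcp_rot: [-180.0, -0.0, 165.5]
ft_force: [0.7, 0.0, -0.0]
finger_gap: 50.0
grip_force: 0.0
```

```bash
python3 pad.py; python3 b2.py 14.png | grep cap
```

```text
[458.6 270.7 257.9] [-1.79974547e+02 -2.87530870e-02  1.65472846e+02] 50.03438181489758
pad 1446 mean [479.8 373.6  10.4] rect [486.5 376.8  65.2 113.4  75.2] long axis deg 163.9 sd*sqrt12 [ 77.6 135. ]
carton 730 mean [482.9 374.4  27.7] rect [485.6 375.7  30.7  79.6  75.5] long axis deg 165.3 sd*sqrt12 [ 32.4 102.3]
yel 639 mean [485.4 375.   33.7] rect [485.7 375.6  29.4  39.7  74.8] long axis deg 167.3 sd*sqrt12 [28.9 40.4]
wristpurple cap 221 mean [424.8 138.9  67.8] rect [425.2 138.   20.   19.4  10.7] long axis deg 160.3 sd*sqrt12 [17.5 18.1]
wristwhite cap 277 mean [493.3 149.   78.7] rect [493.6 148.2  23.6  21.4  71.1] long axis deg 65.3 sd*sqrt12 [19.7 21.6]
wristbrown cap 0
sidepurple cap 46 mean [422.7 134.5  66.9] rect [422.2 134.7  17.5  17.8  86.6] long axis deg 133.4 sd*sqrt12 [17.2 18.3]
sidewhite cap 49 mean [492.1 144.4  78.1] rect [492.2 144.3  20.6  19.2  65.4] long axis deg 67.4 sd*sqrt12 [19.9 20.3]
sidebrown cap 40 mean [560.2 154.   73.8] rect [560.5 154.   20.1  18.2  29.7] long axis deg 131.8 sd*sqrt12 [17.4 19.5]
```

View pics/pad.png

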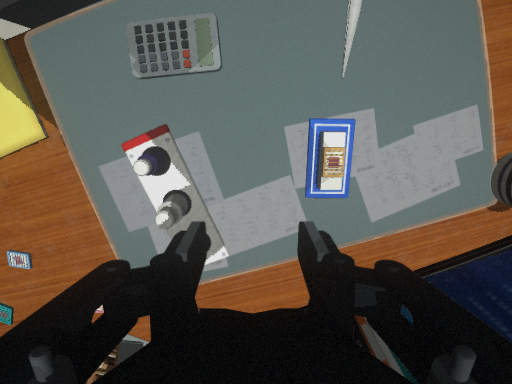

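View pics/side14.png

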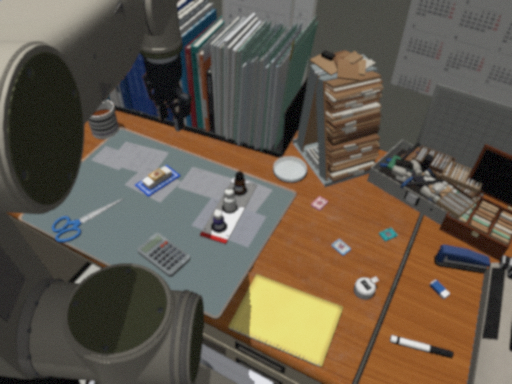

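The cassette lies in the middle of the carton at (334,160), inside the outline. The three bottles stand on their discs, purple at the red end, and the arm is clear of everything. I'll hand in.

```bash
python3 -c "
from bench import job; print(job.hand_in())"
```

```text
the job is handed in; nothing more can be done
None
```

I set out the staining station and handed the job in at about 50 s of the 125 s. In the last pictures the purple, white and brown bottles stand centred on their discs from the red end. The carton lies inside the outline with the yellow cassette flat on its middle, and everything has been let go.

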